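# Line up the media bottles by size on the stirrer

## Robot

A 7-joint arm with a two-finger parallel gripper is mounted at the origin on the work surface. World frame = base frame: x ahead of the robot, y to its left, z up, the work surface at z = 0. Lengths are in m, angles in degrees, forces in N, time in s.
With the tool pointing down it reaches from about 0.425 to 0.875 m from the base axis. Payload 9.9 kg.
Tool frame: the origin (TCP) lies on the centre line of the jaws, within the pads' length; the fingertips stand 25 mm ahead of it and the grasp point (between the pads) lies 6 mm ahead of it (robot.tips_ahead is the distance from the TCP to the fingertips, in m); z points along the fingers, y is the line along which they close (so a half turn about z gives the same grasp; the last joint's range is limited). The gripper opens to 85 mm and grips with 20 to 120 N. Pads are 22 mm wide; open, the fingers measure 114 mm over their backs; the gripper's body (76 mm by 85 mm) begins 54 mm behind the grasp point. The pads swing forward as they close: fully open they stand 13 mm farther back than shut.
Start: joints at [69.97, 32.985, 1.427, 82.34, -0.859, 64.687, -3.237], TCP at [0.177, -0.651, 0.256] pointing down, gripper open.
Joint ranges: [-157.87, 157.87], [-19.46, 123.44], [-87.15, 90], [11.01, 140.99], [-62.26, 242.26], [9.8, 113.94], [-161.44, 161.44]. Speed limits (degrees/s): [127.2, 127.2, 172.46, 172.46, 180, 180, 180].

## Interface

Orientations are given as [roll, pitch, yaw] about the fixed x, y, z axes, in that order (R = Rz(yaw) Ry(pitch) Rx(roll)).
In Python, from station import robot, eyes, sign_off gives the robot as it stands.
- The arm moves only by the tool arm_command, never from a script. Its argument "targets" is a list of rows, each a list of 2 entries, a list of its own where there are three numbers: the shift along the world's x, y, z in cm, then the turn about the world's z in rad. In form: [[[x, y, z], yaw], ...]. A call has 1 to 20 rows; each row is the pose to reach, as a shift and turn from the pose commanded when the call began; what a row does not reach only later rows make up. A row lasts 1/8 s, in which the tool goes at most 62.5 mm and 10.7 degrees, less where a joint would pass 70% of its speed; a pose out of reach is approached as far as the arm can. A call with a gripper value outside its range is refused whole. "claw" is the closure, from 0 (fully open) to 1 (shut), set as the call begins (left out, the last holds). The fingers move at their own pace and stop on an object; "newtons" is the grip in N (left out, the last holds). Time passes only in rows, so rows that repeat a pose let the fingers close. It gives the time, the measured TCP pose, the force, the opening and the grip force at its end, in the units of the state.
- robot.get_obs(): the state, without advancing time (a new reading comes with each control period).
- eyes.capture(name): name is "scene" or "top"; returns a dict with "image" (420x560x3 uint8, blue, green, red), "range_z" (420x560 float32, m along the optical axis (not along the pixel's ray), 0 where there is no reading), "vfov" (degrees; the focal length in pixels is half the picture's height over the tangent of half this angle, whatever the lens; pixels are square), "cx", "cy" (the principal point, pixels), "view" (4x4, takes a point from world to camera coordinates). Camera axes: x right, y down, z forward; pixel columns grow to the right and rows downward; lengths in m; the calibration is good to about 2 mm. A picture is of the moment at which its call begins.
- sign_off(): hands the job in; it is judged then, once.
Trained networks look in a picture, given as the dict that the camera call returned (one of the last four; its "shot" number tells which), for a name from the list of things; names that differ only in an ending like _2 or _b are one class to them, and where a whole thing is asked for, a point or a joint stands for the part that bears it (a point fixed in the world has none). Each returns a list of dicts, best first, with "score" (0 to 1); they miss things now and then, are a little off and sometimes report something else, mostly with a low value. They report only what shows in the picture. A call takes as long as a camera call. They do not tell look-alikes from the thing itself.
- eyes.spot_in(thing, picture): "pixel" ([column, row] in pixels, amid what is visible of it).
- eyes.regions_of(thing, picture): "mask" (420x560 bool, what is visible of it) and "pixel" ([column, row] in pixels, amid what is visible of it).
- eyes.spot_point(thing, picture): "pixel" ([column, row] in pixels: a listed point, or the origin of a listed thing).
The state is a dict: "t": time; "joint_positions": joint angles; "qvel": joint speeds; "effort": joint torques, N m; "tool_pos": TCP position; "eef_rot": TCP orientation; "ft_force": force on the tool from outside, world axes, zero at the start; "wrist_torque": the same for the moment, N m; "finger_gap": opening from 0.0 (shut) to 1.0 (fully open); "grasp_force": force on a finger pad.
Only numpy, scipy, OpenCV 4.12 (cv2) and the standard library are available. Lean on these libraries where they do the work, as an engineer would, in place of code of your own. Each camera call takes 0.05 s, during which the arm holds its last target. There are 200 camera calls.

## Task

Load the four-position stirrer: stand the four amber bottles upright on its round positions, one centred on each, in order of size, with the largest next to the control unit and the smallest at the far end. Set each bottle down without dropping it or knocking one over, and leave the rack of sample tubes where it is.

Things in the scene. Friction and masses are not known exactly. Their poses are not given: they have to be found in the camera images.
- bottle_250: The largest (250 ml) of four round amber glass bottles with a white label band and a ribbed blue screw cap: body 70 mm across, 143 mm tall with its cap; the cap is 54 mm across and 26 mm high (the top 26 mm), a narrower neck and a sloping shoulder are below it and the full width ends 85 mm up. Loose, about 420 g, standing on the bench at the start. Origin: centre of its underside; z up along its axis.
- bottle_100: The second largest (100 ml) of four round amber glass bottles with a white label band and a ribbed blue screw cap: body 56 mm across, 105 mm tall with its cap; the cap is 54 mm across and 26 mm high (the top 26 mm), a narrower neck and a sloping shoulder are below it and the full width ends 58 mm up. Loose, about 200 g, standing on the bench at the start. Origin: centre of its underside; z up along its axis.
- bottle_50: The third largest (50 ml) of four round amber glass bottles with a white label band and a ribbed blue screw cap: body 46 mm across, 91 mm tall with its cap; the cap is 40 mm across and 24 mm high (the top 24 mm), a narrower neck and a sloping shoulder are below it and the full width ends 48 mm up. Loose, about 120 g, standing on the bench at the start. Origin: centre of its underside; z up along its axis.
- bottle_25: The smallest (25 ml) of four round amber glass bottles with a white label band and a ribbed blue screw cap: body 36 mm across, 74 mm tall with its cap; the cap is 34 mm across and 20 mm high (the top 20 mm), a narrower neck and a sloping shoulder are below it and the full width ends 34 mm up. Loose, about 60 g, standing on the bench at the start. Origin: centre of its underside; z up along its axis.
- position_a: Stirring position at the left end of the row (+y of the stirrer): a white disc 86 mm across with a grey ring 77 mm across and a small grey cross at its centre, on the flat top of the metal stirrer (110 x 420 mm, fixed). Four such positions stand in a straight row, 100 mm apart. Origin: centre of the disc's top face, 40 mm above the bench, where a bottle's underside shall rest; y along the row to the left, x across it away from the robot, z up.
- position_b: Stirring position second from the left: a white disc 86 mm across with a grey ring 77 mm across and a small grey cross at its centre, on the flat top of the metal stirrer (110 x 420 mm, fixed). Four such positions stand in a straight row, 100 mm apart. Origin: centre of the disc's top face, 40 mm above the bench, where a bottle's underside shall rest; y along the row to the left, x across it away from the robot, z up.
- position_c: Stirring position third from the left: a white disc 86 mm across with a grey ring 77 mm across and a small grey cross at its centre, on the flat top of the metal stirrer (110 x 420 mm, fixed). Four such positions stand in a straight row, 100 mm apart. Origin: centre of the disc's top face, 40 mm above the bench, where a bottle's underside shall rest; y along the row to the left, x across it away from the robot, z up.
- position_d: Stirring position at the right end of the row (-y of the stirrer): a white disc 86 mm across with a grey ring 77 mm across and a small grey cross at its centre, on the flat top of the metal stirrer (110 x 420 mm, fixed). Four such positions stand in a straight row, 100 mm apart. Origin: centre of the disc's top face, 40 mm above the bench, where a bottle's underside shall rest; y along the row to the left, x across it away from the robot, z up.
- control_unit: The stirrer's control unit: a cream box 90 x 74 mm, 61 mm high, with a small display and a metal knob, docked to the left or to the right end of the stirrer (which end varies), its centre 118 mm beyond the end position's centre. Fixed. Origin: centre of its underside; z up. A purple pipette-tip box with a clear lid (119 x 81 mm, 72 mm high) stands at the stirrer's other end.
- sample_rack: White rack, 62 x 94 mm (x, y) and 55 mm high, holding six clear tubes with dark blue caps, 120 mm high over the caps; loose, about 300 g, standing among the bottles. To be left alone. Origin: centre of its underside; z up.
Things that resemble listed ones, but are neither listed nor needed, are in the scene too. What is shaped like the bottle_50 but green or yellow is not meant. What is shaped like the bottle_250 but turquoise is not meant.

How it is judged (in metres and radians):
At the end, for the whole second after the job is handed in: All four bottles stand upright (within 4.5 degrees) and at rest on the stirrer's discs (height within 6 mm), each centred within 14 mm on its own position: the largest beside the control unit, then the second, the third, and the smallest farthest from it (((y of control_unit in the frame of position_b above 0 m and horizontal distance between bottle_250 and position_a below 0.014 m and horizontal distance between bottle_100 and position_b below 0.014 m and horizontal distance between bottle_50 and position_c below 0.014 m and horizontal distance between bottle_25 and position_d below 0.014 m) or (y of control_unit in the frame of position_b below 0 m and horizontal distance between bottle_250 and position_d below 0.014 m and horizontal distance between bottle_100 and position_c below 0.014 m and horizontal distance between bottle_50 and position_b below 0.014 m and horizontal distance between bottle_25 and position_a below 0.014 m)) and z of bottle_250 in the frame of position_b between -0.006 and 0.006 m and angle between each of bottle_250, bottle_100, bottle_50, bottle_25's own z axis and vertical below 0.08 rad and linear speed of each of bottle_250, bottle_100, bottle_50, bottle_25 below 0.02 m/s and angular speed of each of bottle_250, bottle_100, bottle_50, bottle_25 below 0.2 rad/s and z of bottle_100 in the frame of position_b between -0.006 and 0.006 m and z of bottle_50 in the frame of position_b between -0.006 and 0.006 m and z of bottle_25 in the frame of position_b between -0.006 and 0.006 m); the robot touches nothing.
It fails at once if a bottle is knocked over (leans more than 35 degrees) (angle between any of bottle_250, bottle_100, bottle_50, bottle_25's own z axis and vertical above 0.6 rad).
It fails at once if a bottle is dropped (falls free of the fingers faster than 0.5 m/s, more than about 13 mm) ((linear speed of bottle_250 above 0.5 m/s and contact force between the fingers and bottle_250 below 0.05 N) or (linear speed of bottle_100 above 0.5 m/s and contact force between the fingers and bottle_100 below 0.05 N) or (linear speed of bottle_50 above 0.5 m/s and contact force between the fingers and bottle_50 below 0.05 N) or (linear speed of bottle_25 above 0.5 m/s and contact force between the fingers and bottle_25 below 0.05 N)).
It fails at once if the rack of sample tubes is disturbed (shifted by more than 15 mm or leaning more than 12 degrees) (distance of sample_rack from where it was at the start of the episode above 0.015 m or angle between sample_rack's own z axis and vertical above 0.2 rad).
It also fails if it takes over 109 s, if anything falls off the work surface, if the arm or the gripper's body presses on something with over 40 N, if the wrist force passes 120 N, or if a joint passes its speed limit or range.

## Working session

There is one attempt and no reset: what is moved stays moved. The work goes in short steps, Python scripts to look and compute and a tool call to move; the robot and the scene stay as the last step left them, time stands still between calls to the robot, and variables do not carry over. Pictures are saved under pics/ and viewed, at most 14 in all, crops included, and the job is handed in when it is done.

Besides the shell and the picture viewer there is one more tool, called in YAML: its name, and indented under it one key for each argument. arm_command: Moves the arm, as the interface text tells. Its arguments: {"type":"object","properties":{"targets":{"type":"array","items":{"type":"array"}},"claw":{"type":"number"},"newtons":{"type":"number"}},"required":["targets"]}

```bash
mkdir -p pics; cat > h.py <<'E'
import numpy as np, cv2
from station import robot, eyes, sign_off
def world(p,u,v,z=None):
    h=p["image"].shape[0]; f=h/2/np.tan(np.radians(p["vfov"])/2)
    d=np.array([(u-p["cx"])/f,(v-p["cy"])/f,1.])
    T=np.linalg.inv(p["view"]); 
    if z is None:
        r=p["range_z"][int(round(v)),int(round(u))]; return T[:3,:3]@(d*r)+T[:3,3]
    w=T[:3,:3]@d; return T[:3,3]+w*(z-T[2,3])/w[2]
def cloud(p):
    h,w=p["range_z"].shape; f=h/2/np.tan(np.radians(p["vfov"])/2)
    v,u=np.mgrid[:h,:w]; r=p["range_z"]
    c=np.stack([(u-p["cx"])/f*r,(v-p["cy"])/f*r,r],-1)
    T=np.linalg.inv(p["view"]); return c@T[:3,:3].T+T[:3,3]
E
python3 - <<'E'
from h import *
o=robot.get_obs(); print({k:np.round(v,3) for k,v in o.items()})
for n in("scene","top"):
    p=eyes.capture(n); cv2.imwrite(f"pics/{n}.png",p["image"])
    T=np.linalg.inv(p["view"]); print(n,T[:3,3],T[:3,2],(p["range_z"]>0).mean())
    C=cloud(p)
    for t in["bottle_250","bottle_100","bottle_50","bottle_25","position_a","control_unit","sample_rack"]:
        for r in eyes.regions_of(t,p):
            if r["score"]<.2: continue
            m=r["mask"]&(p["range_z"]>0); q=C[m]
            print(t,round(r["score"],2),np.round(r["pixel"]),m.sum(),"med",np.round(np.median(q,0),3),"z",np.round(np.percentile(q[:,2],[2,98]),3) if len(q) else "")
E
```

```text
{'t': np.float64(0.0), 'joint_positions': array([69.97 , 33.032,  1.424, 82.387, -0.858, 64.687, -3.235]), 'qvel': array([-0.088, -0.04 , -0.038, -0.058, -0.023,  0.04 , -0.049]), 'effort': array([ 1.0000e-03, -7.6576e+01,  2.2500e+00, -2.8596e+01,  1.5000e-02,
        1.3000e-02, -0.0000e+00]), 'tool_pos': array([ 0.177, -0.651,  0.255]), 'eef_rot': array([-1.79904e+02,  7.00000e-03,  1.52330e+01]), 'ft_force': array([-0.708, -0.102, -0.159]), 'wrist_torque': array([ 0.026, -0.   ,  0.071]), 'grasp_force': np.float64(0.0), 'finger_gap': np.float64(1.0)}
scene [ 1.17588848 -0.02977578  0.99546848] [-0.60546258  0.04220981 -0.79475367] 0.9960246598639456
bottle_250 0.88 [326. 190.] 491 med [0.428 0.149 0.056] z [0.004 0.094]
bottle_250 0.87 [398. 197.] 774 med [0.465 0.332 0.076] z [0.006 0.108]
bottle_250 0.85 [168. 138.] 1067 med [ 0.235 -0.286  0.089] z [0.004 0.144]
bottle_250 0.84 [210. 189.] 1157 med [ 0.439 -0.154  0.094] z [0.008 0.145]
bottle_250 0.84 [172. 224.] 1259 med [ 0.539 -0.241  0.095] z [0.007 0.145]
bottle_250 0.83 [148. 209.] 375 med [ 0.46  -0.318  0.045] z [-0.0
[... 4118 characters left out ...]
6 0.087] z [-0.002  0.092]
bottle_25 0.64 [423. 221.] 416 med [ 0.446 -0.316  0.069] z [-0.001  0.076]
bottle_25 0.63 [422. 341.] 1702 med [ 0.215 -0.278  0.102] z [0.008 0.145]
position_a 0.91 [213. 134.] 1186 med [0.637 0.148 0.039] z [0.036 0.042]
position_a 0.82 [258. 137.] 1172 med [0.641 0.048 0.039] z [0.036 0.042]
position_a 0.8 [301. 133.] 1149 med [ 0.646 -0.052  0.039] z [0.036 0.042]
position_a 0.67 [347. 134.] 1040 med [ 0.65  -0.152  0.04 ] z [0.037 0.043]
control_unit 0.57 [158. 139.] 1780 med [0.628 0.26  0.052] z [0.014 0.063]
sample_rack 0.76 [280. 221.] 1383 med [ 0.446 -0.004  0.057] z [0.003 0.121]
sample_rack 0.45 [162. 142.] 1786 med [0.627 0.259 0.052] z [0.014 0.063]
```

View combined.

View pics/scene.png

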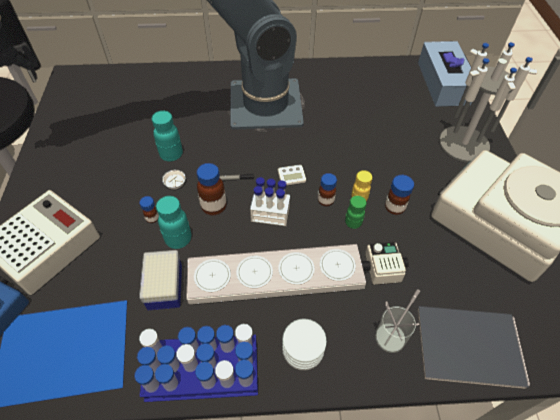

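View pics/top.png

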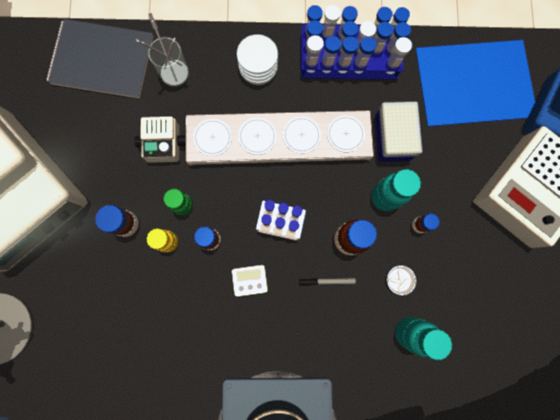

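```bash
python3 - <<'E'
from h import *
p=eyes.capture("scene"); q=eyes.capture("top")
a=cv2.resize(p["image"][100:260,120:440],None,fx=2.4,fy=1.8)
cv2.imwrite("pics/crop1.png",cv2.resize(p["image"][90:270,120:440],(800,450),interpolation=cv2.INTER_CUBIC))
# blue cap circles: top-plane points within known heights, per camera
for n,P in(("scene",p),("top",q)):
    C=cloud(P); hsv=cv2.cvtColor(P["image"],cv2.COLOR_BGR2HSV)
    for nm,h in(("250",.143),("100",.105),("50",.091),("25",.074)):
        m=(np.abs(C[...,2]-h)<.006)&(P["range_z"]>0)
        m=cv2.morphologyEx(m.astype(np.uint8),cv2.MORPH_OPEN,np.ones((3,3)))
        k,L,S,_=cv2.connectedComponentsWithStats(m)
        for i in range(1,k):
            if S[i,4]<60: continue
            x=C[L==i]; (c),r=cv2.minEnclosingCircle(x[:,:2].astype(np.float32))
            lo,hi=x.min(0),x.max(0)
            if max(hi-lo)>.08: continue
            print(n,nm,S[i,4],"mean",x.mean(0).round(3),"circ",np.round(c,3),round(r,3),"hsv",np.median(hsv[L==i],0), "px",np.round(_[i]))
    for r in eyes.regions_of("position_a",P)[:4]:
        m=r["mask"].astype(np.uint8); M=cv2.moments(m,True); print(world(P,M["m10"]/M["m00"],M["m01"]/M["m00"],.04).round(4))
E
```

```text
scene 250 217 mean [ 0.215 -0.291  0.142] circ [ 0.214 -0.293] 0.029 hsv [ 85. 157. 185.] px [162. 118.]
scene 250 295 mean [ 0.419 -0.158  0.142] circ [ 0.417 -0.158] 0.028 hsv [109. 177. 170.] px [207. 172.]
scene 250 342 mean [ 0.52  -0.247  0.142] circ [ 0.518 -0.248] 0.028 hsv [ 85. 157. 186.] px [168. 206.]
scene 250 70 mean [0.574 0.497 0.143] circ [0.573 0.498] 0.023 hsv [ 20.   45.  132.5] px [485. 211.]
scene 250 76 mean [0.681 0.597 0.143] circ [0.682 0.596] 0.021 hsv [ 19.  46. 141.] px [545. 248.]
scene 100 282 mean [0.45  0.339 0.105] circ [0.448 0.338] 0.028 hsv [109. 177. 170.] px [403. 183.]
scene 100 71 mean [ 0.434 -0.154  0.104] circ [ 0.426 -0.156] 0.024 hsv [  9. 183.  79.] px [210. 186.]
scene 50 71 mean [ 0.237 -0.278  0.091] circ [ 0.231 -0.281] 0.024 hsv [ 85. 155. 121.] px [169. 137.]
scene 50 153 mean [0.412 0.247 0.091] circ [0.409 0.246] 0.022 hsv [ 29. 155. 231.] px [364. 177.]
scene 50 152 mean [0.416 0.152 0.091] circ [0.414 0.153] 0.021 hsv [109.  177.  170.5] px [329. 180.]
scene 50 72 mean [ 0.438 -0.139  0.091] circ [ 0.429 -0.143] 0.027 hsv [  9.
[... 1404 characters left out ...]
] px [549. 219.]
top 50 304 mean [0.411 0.15  0.09 ] circ [0.411 0.151] 0.02 hsv [109. 193. 210.] px [204. 236.]
top 50 321 mean [0.406 0.244 0.09 ] circ [0.406 0.245] 0.021 hsv [ 31. 189. 244.] px [157. 239.]
top 50 85 mean [0.396 0.515 0.091] circ [0.395 0.515] 0.021 hsv [54. 30. 95.] px [ 19. 243.]
top 50 138 mean [ 0.221 -0.271  0.091] circ [ 0.215 -0.282] 0.031 hsv [ 86. 206.  95.] px [414. 333.]
top 25 72 mean [0.457 0.442 0.075] circ [0.46  0.445] 0.014 hsv [35.  24.5 56.5] px [ 63. 214.]
top 25 207 mean [ 0.447 -0.322  0.073] circ [ 0.447 -0.323] 0.018 hsv [109. 205. 196.] px [430. 221.]
[0.6376 0.1473 0.04  ]
[ 0.6495 -0.1509  0.04  ]
[0.6413 0.0479 0.04  ]
[ 0.646  -0.0525  0.04  ]
```

View pics/crop1.png

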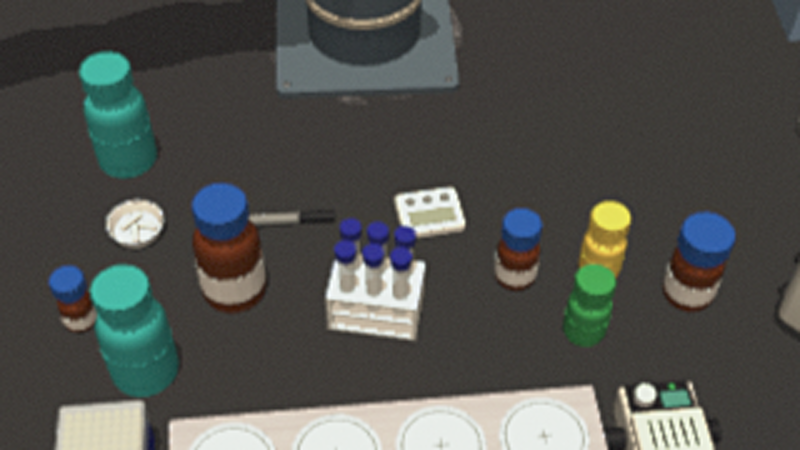

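Amber ones, scene pixels: 250 at (210,189), 100 at (398,197), 50 at (326,190) and 25 at (148,209). They match by cap height and have a blue cap on an amber body in the crop. The turquoise ones at (168,138) and (172,224), yellow at (364,177) and green at (358,202) are look-alikes. The control unit is at (383,262), on the left (+y), so 250→a, 100→b, 50→c, 25→d.

I'll start with the 250.

arm_command:
  targets:
    - [[2,4,4.4],0.15]
    - [[5,10,4.4],0.3]
    - [[8,16,4.4],0.45]
    - [[11,22,4.4],0.6]
    - [[14,28,4.4],0.75]
    - [[17,34,4.4],0.9]
    - [[20,40,4.4],1.05]
    - [[22,45,4.4],1.2]
    - [[23.85,49.2,4.4],1.306]
    - [[23.85,49.2,4.4],1.306]
    - [[23.85,49.2,4.4],1.306]
    - [[23.85,49.2,4.4],1.306]
  claw: 0
  newtons: 40

```text
t: 2.5
tool_pos: [0.4153, -0.1607, 0.3002]
eef_rot: [-180.0, 0.0, 89.9]
ft_force: [0.1, 1.0, 0.0]
finger_gap: 1.001
grasp_force: 0.0
```

arm_command:
  targets:
    - [[0,0,-3],0]
    - [[0,0,-6],0]
    - [[0,0,-9],0]
    - [[0,0,-11],0]
    - [[0,0,-13],0]
    - [[0,0,-14.5],0]
    - [[0,0,-15.5],0]
    - [[0,0,-16.2],0]
    - [[0,0,-16.2],0]
    - [[0,0,-16.2],0]

```text
t: 3.75
tool_pos: [0.416, -0.1594, 0.1386]
eef_rot: [180.0, 0.0, 90.0]
ft_force: [-0.1, 0.5, -0.4]
finger_gap: 1.002
grasp_force: 0.0
```

arm_command:
  targets:
    - [[0,0,0],0]
    - [[0,0,0],0]
    - [[0,0,0],0]
    - [[0,0,0],0]
    - [[0,0,0],0]
    - [[0,0,0],0]
    - [[0,0,0],0]
    - [[0,0,0],0]
  claw: 1

```text
t: 4.75
tool_pos: [0.4158, -0.1594, 0.1388]
eef_rot: [180.0, 0.0, 90.1]
ft_force: [-2.0, -0.2, 6.2]
finger_gap: 0.623
grasp_force: 40.6
```

arm_command:
  targets:
    - [[0,0,0.5],0]
    - [[0,0,1.5],0]
    - [[0,0,3.5],0]
    - [[0,0,6],0]
    - [[0,0,9],0]
    - [[0,0,12],0]
    - [[0,0,15],0]
    - [[0,0,17],0]
    - [[2,0,17],0]
    - [[5,0,17],0]
    - [[8,0,17],0]
    - [[11,1,17],0]
    - [[14,3,17],0]
    - [[17,6,17],0]
    - [[19,9,17],0]
    - [[21,13,17],0]
    - [[22,17,17],0]
    - [[22.4,21,17],0]
    - [[22.4,25,17],0]
    - [[22.4,28,17],0]

```text
t: 7.25
tool_pos: [0.639, 0.1228, 0.3084]
eef_rot: [-179.9, -0.0, 90.2]
ft_force: [0.1, -0.4, -4.2]
finger_gap: 0.623
grasp_force: 43.5
```

arm_command:
  targets:
    - [[0,1.5,0],0]
    - [[0,2.7,0],0]
    - [[0,2.7,0],0]
    - [[0,2.7,0],0]
    - [[0,2.7,-2],0]
    - [[0,2.7,-5],0]
    - [[0,2.7,-8],0]
    - [[0,2.7,-10],0]
    - [[0,2.7,-10.5],0]
    - [[0,2.7,-10.5],0]
    - [[0,2.7,-10.5],0]

```text
t: 8.62
tool_pos: [0.6404, 0.1477, 0.2045]
eef_rot: [179.9, -0.0, 90.0]
ft_force: [-0.1, -0.5, -4.3]
finger_gap: 0.617
grasp_force: 43.4
```

arm_command:
  targets:
    - [[0,0,-0.6],0]
    - [[0,0,-1.2],0]
    - [[0,0,-1.7],0]
    - [[0,0,-2.1],0]
    - [[0,0,-2.4],0]
    - [[0,0,-2.5],0]
    - [[0,0,-2.6],0]
    - [[0,0,-2.6],0]
    - [[0,0,-2.6],0]

```text
t: 9.75
tool_pos: [0.6398, 0.1481, 0.1789]
eef_rot: [179.9, -0.0, 90.1]
ft_force: [-4.8, -1.3, 10.1]
finger_gap: 0.623
grasp_force: 45.1
```

arm_command:
  targets:
    - [[0,0,0],0]
    - [[0,0,0],0]
    - [[0,0,0],0]
    - [[0,0,0],0]
    - [[0,0,0],0]
    - [[0,0,0],0]
    - [[0,0,1],0]
    - [[0,0,3],0]
    - [[0,0,6],0]
    - [[0,0,10],0]
    - [[0,0,13],0]
    - [[0,0,13],0]
  claw: 0

```text
t: 11.25
tool_pos: [0.6407, 0.1484, 0.3108]
eef_rot: [179.7, -0.1, 90.1]
ft_force: [-0.8, -0.6, -0.6]
finger_gap: 0.996
grasp_force: 0.0
```

arm_command:
  targets:
    - [[-3,3,0],0]
    - [[-7,7,0],0]
    - [[-11,11,0],0]
    - [[-15,15,0],0]
    - [[-18,17.5,0],0]
    - [[-19.4,18.95,0],0]
    - [[-19.4,18.95,0],0]
    - [[-19.4,18.95,0],0]

```text
t: 12.25
tool_pos: [0.4474, 0.3357, 0.3069]
eef_rot: [180.0, 0.1, 89.9]
ft_force: [-0.5, 0.2, 0.1]
finger_gap: 1.004
grasp_force: 0.0
```

```bash
python3 - <<'E'
from h import *
for n in("scene","top"):
    P=eyes.capture(n);cv2.imwrite(f"pics/b_{n}.png",P["image"]);C=cloud(P)
    m=(np.abs(C[...,2]-.183)<.006)&(np.hypot(C[...,0]-.64,C[...,1]-.148)<.05)
    x=C[m]; print(n,m.sum(),x.mean(0).round(4),np.round((x.min(0)+x.max(0))/2,4))
    D=(np.abs(C[...,2]-.105)<.006)&(np.hypot(C[...,0]-.4465,C[...,1]-.3375)<.04);x=C[D]
    if len(x):print(len(x),x.mean(0).round(4))
E
```

```text
scene 434 [0.6429 0.1479 0.1829] [0.6421 0.1487 0.1818]
295 [0.45   0.3376 0.1048]
top 645 [0.6368 0.1465 0.1819] [0.637  0.1465 0.1814]
589 [0.445  0.3361 0.1038]
```

View pics/b_scene.png

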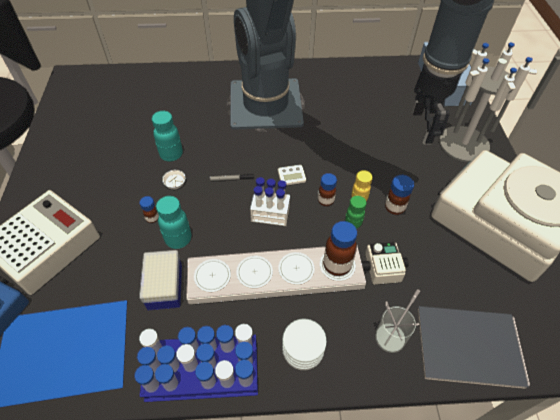

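The 250 stands centred on disc a, at (340,250) beside the control unit. Now the 100.

arm_command:
  targets:
    - [[0,0,-4],0]
    - [[0,0,-8],0]
    - [[0,0,-12],0]
    - [[0,0,-15],0]
    - [[0,0,-17.5],0]
    - [[0,0,-19.5],0]
    - [[0,0,-20.5],0]
    - [[0,0,-20.8],0]
    - [[0,0,-20.8],0]
    - [[0,0,-20.8],0]

```text
t: 13.6
tool_pos: [0.4462, 0.3374, 0.1]
eef_rot: [179.9, -0.0, 90.0]
ft_force: [-0.6, -0.1, 0.5]
finger_gap: 1.001
grasp_force: 0.0
```

arm_command:
  targets:
    - [[0,0,0],0]
    - [[0,0,0],0]
    - [[0,0,0],0]
    - [[0,0,0],0]
    - [[0,0,0],0]
    - [[0,0,0],0]
    - [[0,0,0],0]
    - [[0,0,0],0]
  claw: 1

```text
t: 14.6
tool_pos: [0.4459, 0.3373, 0.0998]
eef_rot: [180.0, -0.0, 90.1]
ft_force: [-1.0, -0.1, 4.2]
finger_gap: 0.619
grasp_force: 41.3
```

arm_command:
  targets:
    - [[0,0,0.5],0]
    - [[0,0,2],0]
    - [[0,0,5],0]
    - [[0,0,9],0]
    - [[0,0,13],0]
    - [[0,0,17],0]
    - [[0,0,20],0]
    - [[0,0,22.5],0]
    - [[1,-2,23],0]
    - [[3,-5,23],0]
    - [[6,-9,23],0]
    - [[9,-13,23],0]
    - [[12,-17,23],0]
    - [[15,-21,23],0]
    - [[17.5,-25,23],0]
    - [[19.2,-28,23],0]
    - [[19.7,-28.85,23],0]
    - [[19.7,-28.85,23],0]
    - [[19.7,-28.85,20],0]
    - [[19.7,-28.85,16],0]

```text
t: 17.1
tool_pos: [0.6426, 0.0512, 0.2602]
eef_rot: [179.8, -0.1, 90.2]
ft_force: [0.1, 0.3, -1.5]
finger_gap: 0.62
grasp_force: 42.6
```

arm_command:
  targets:
    - [[0,0,-4],0]
    - [[0,0,-7],0]
    - [[0,0,-9],0]
    - [[0,0,-10.5],0]
    - [[0,0,-11.2],0]
    - [[0,0,-11.6],0]
    - [[0,0,-11.9],0]
    - [[0,0,-12],0]
    - [[0,0,-12],0]
    - [[0,0,-12],0]

```text
t: 18.35
tool_pos: [0.643, 0.0487, 0.1399]
eef_rot: [180.0, -0.0, 90.0]
ft_force: [-1.6, -0.9, 5.7]
finger_gap: 0.622
grasp_force: 42.9
```

arm_command:
  targets:
    - [[0,0,0],0]
    - [[0,0,0],0]
    - [[0,0,0],0]
    - [[0,0,0],0]
    - [[0,0,0],0]
    - [[0,0,0],0]
    - [[0,0,1],0]
    - [[0,0,3],0]
    - [[0,0,7],0]
    - [[0,0,11],0]
    - [[0,0,15],0]
    - [[0,0,17],0]
    - [[-3,1,17],0]
    - [[-8,3,17],0]
    - [[-13,5,17],0]
    - [[-18,8,17],0]
    - [[-22,10,17],0]
    - [[-23.05,10.3,17],0]
    - [[-23.05,10.3,17],0]
    - [[-23.05,10.3,17],0]
  claw: 0

```text
t: 20.85
tool_pos: [0.4135, 0.1511, 0.3094]
eef_rot: [180.0, -0.0, 90.0]
ft_force: [0.1, -0.2, -0.4]
finger_gap: 1.001
grasp_force: 0.0
```

arm_command:
  targets:
    - [[0,0,-4],0]
    - [[0,0,-8],0]
    - [[0,0,-12],0]
    - [[0,0,-15],0]
    - [[0,0,-18],0]
    - [[0,0,-20.5],0]
    - [[0,0,-22],0]
    - [[0,0,-22.5],0]
    - [[0,0,-22.5],0]
    - [[0,0,-22.5],0]

```text
t: 22.1
tool_pos: [0.4129, 0.1517, 0.0847]
eef_rot: [180.0, -0.0, 90.0]
ft_force: [-0.5, -0.5, 0.2]
finger_gap: 1.002
grasp_force: 0.0
```

arm_command:
  targets:
    - [[0,0,0],0]
    - [[0,0,0],0]
    - [[0,0,0],0]
    - [[0,0,0],0]
    - [[0,0,0],0]
    - [[0,0,0],0]
    - [[0,0,0],0]
    - [[0,0,0],0]
    - [[0,0,0],0]
  claw: 1

```text
t: 23.22
tool_pos: [0.4124, 0.1518, 0.0847]
eef_rot: [180.0, -0.0, 90.1]
ft_force: [-0.9, -0.3, 6.0]
finger_gap: 0.454
grasp_force: 39.4
```

arm_command:
  targets:
    - [[0,0,0.5],0]
    - [[0,0,2],0]
    - [[0,0,5],0]
    - [[0,0,9],0]
    - [[0,0,13],0]
    - [[0,0,17],0]
    - [[0,0,20],0]
    - [[0,0,22],0]
    - [[2,0,22],0]
    - [[5,-2,22],0]
    - [[9,-5,22],0]
    - [[13,-8,22],0]
    - [[17,-12,22],0]
    - [[20,-16,22],0]
    - [[22.5,-19,22],0]
    - [[23.5,-20.3,22],0]
    - [[23.5,-20.3,22],0]
    - [[23.5,-20.3,22],0]
    - [[23.5,-20.3,20],0]
    - [[23.5,-20.3,16],0]

```text
t: 25.72
tool_pos: [0.6477, -0.0493, 0.2459]
eef_rot: [179.8, -0.0, 90.2]
ft_force: [1.3, 0.1, -0.9]
finger_gap: 0.46
grasp_force: 40.6
```

arm_command:
  targets:
    - [[0,0,-4],0]
    - [[0,0,-7],0]
    - [[0,0,-9],0]
    - [[0,0,-10.5],0]
    - [[0,0,-11.2],0]
    - [[0,0,-11.6],0]
    - [[0,0,-11.9],0]
    - [[0,0,-12],0]
    - [[0,0,-12],0]
    - [[0,0,-12],0]

```text
t: 26.98
tool_pos: [0.6475, -0.0513, 0.1248]
eef_rot: [180.0, 0.0, 90.1]
ft_force: [-1.0, 0.0, 4.7]
finger_gap: 0.46
grasp_force: 40.9
```

arm_command:
  targets:
    - [[0,0,0],0]
    - [[0,0,0],0]
    - [[0,0,0],0]
    - [[0,0,0],0]
    - [[0,0,0],0]
    - [[0,0,0],0]
    - [[0,0,1],0]
    - [[0,0,3],0]
    - [[0,0,7],0]
    - [[0,0,11],0]
    - [[0,0,15],0]
    - [[0,0,18.5],0]
    - [[-3,-4,18.5],0]
    - [[-7,-9,18.5],0]
    - [[-11,-14,18.5],0]
    - [[-15,-20,18.5],0]
    - [[-18,-25,18.5],0]
    - [[-19.9,-27.1,18.5],0]
    - [[-19.9,-27.1,18.5],0]
    - [[-19.9,-27.1,18.5],0]
  claw: 0

```text
t: 29.48
tool_pos: [0.4489, -0.3216, 0.3099]
eef_rot: [179.9, -0.0, 90.1]
ft_force: [0.3, 0.6, -0.8]
finger_gap: 1.001
grasp_force: 0.0
```

arm_command:
  targets:
    - [[0,0,-4],0]
    - [[0,0,-8],0]
    - [[0,0,-12],0]
    - [[0,0,-15],0]
    - [[0,0,-18],0]
    - [[0,0,-21],0]
    - [[0,0,-23],0]
    - [[0,0,-24],0]
    - [[0,0,-24],0]
    - [[0,0,-24],0]

```text
t: 30.72
tool_pos: [0.449, -0.3222, 0.0701]
eef_rot: [179.9, 0.0, 90.1]
ft_force: [0.1, -0.6, 0.7]
finger_gap: 0.998
grasp_force: 0.0
```

arm_command:
  targets:
    - [[0,0,0],0]
    - [[0,0,0],0]
    - [[0,0,0],0]
    - [[0,0,0],0]
    - [[0,0,0],0]
    - [[0,0,0],0]
    - [[0,0,0],0]
    - [[0,0,0],0]
    - [[0,0,0],0]
  claw: 1

```text
t: 31.85
tool_pos: [0.4484, -0.3225, 0.0697]
eef_rot: [180.0, 0.0, 90.0]
ft_force: [-1.3, -0.4, 6.3]
finger_gap: 0.387
grasp_force: 39.3
```

arm_command:
  targets:
    - [[0,0,0.5],0]
    - [[0,0,2],0]
    - [[0,0,5],0]
    - [[0,0,9],0]
    - [[0,0,13],0]
    - [[0,0,17],0]
    - [[0,0,20],0]
    - [[0,0,22],0]
    - [[2,1,22],0]
    - [[5,4,22],0]
    - [[9,7,22],0]
    - [[12,10,22],0]
    - [[15,13,22],0]
    - [[18,15,22],0]
    - [[20,17,22],0]
    - [[20.3,17.1,22],0]
    - [[20.3,17.1,22],0]
    - [[20.3,17.1,22],0]
    - [[20.3,17.1,20],0]
    - [[20.3,17.1,16],0]

```text
t: 34.35
tool_pos: [0.6518, -0.1525, 0.2307]
eef_rot: [179.8, 0.1, 90.0]
ft_force: [0.9, 0.6, -1.5]
finger_gap: 0.383
grasp_force: 39.9
```

arm_command:
  targets:
    - [[0,0,-4],0]
    - [[0,0,-7],0]
    - [[0,0,-9],0]
    - [[0,0,-10.5],0]
    - [[0,0,-11.2],0]
    - [[0,0,-11.6],0]
    - [[0,0,-11.9],0]
    - [[0,0,-12],0]
    - [[0,0,-12],0]
    - [[0,0,-12],0]

```text
t: 35.6
tool_pos: [0.6515, -0.1513, 0.1098]
eef_rot: [180.0, 0.0, 90.1]
ft_force: [-1.1, -0.0, 4.3]
finger_gap: 0.385
grasp_force: 40.1
```

arm_command:
  targets:
    - [[0,0,0],0]
    - [[0,0,0],0]
    - [[0,0,0],0]
    - [[0,0,0],0]
    - [[0,0,0],0]
    - [[0,0,0],0]
    - [[0,0,1],0]
    - [[0,0,3],0]
    - [[0,0,7],0]
    - [[0,0,11],0]
    - [[0,0,15],0]
    - [[0,0,19],0]
    - [[-3,-4,19],0]
    - [[-7,-10,19],0]
    - [[-11,-15,19],0]
    - [[-15,-20,19],0]
    - [[-18,-24,19],0]
    - [[-18,-24,19],0]
    - [[-18,-24,19],0]
    - [[-18,-24,19],0]
  claw: 0

```text
t: 38.1
tool_pos: [0.4726, -0.3897, 0.2997]
eef_rot: [179.9, -0.0, 90.2]
ft_force: [-0.2, 0.1, -0.3]
finger_gap: 0.998
grasp_force: 0.0
```

```bash
python3 - <<'E'
from h import *
tg=dict(a=(.64,.148,.183),b=(.6433,.0485,.145),c=(.648,-.051,.131),d=(.6517,-.151,.114))
for n in("scene","top"):
    P=eyes.capture(n);cv2.imwrite(f"pics/e_{n}.png",P["image"]);C=cloud(P)
    for k,t in tg.items():
        m=(np.abs(C[...,2]-t[2])<.006)&(np.hypot(C[...,0]-t[0],C[...,1]-t[1])<.035)
        x=C[m]; print(n,k,m.sum(),x.mean(0).round(4))
E
```

```text
scene a 431 [0.6427 0.1482 0.1829]
scene b 421 [0.6467 0.0503 0.1445]
scene c 235 [ 0.6509 -0.0505  0.1305]
scene d 172 [ 0.6546 -0.1498  0.113 ]
top a 644 [0.6368 0.1465 0.1818]
top b 571 [0.6409 0.0486 0.1439]
top c 306 [ 0.6448 -0.0522  0.1299]
top d 214 [ 0.6495 -0.1515  0.1129]
```

View pics/e_top.png

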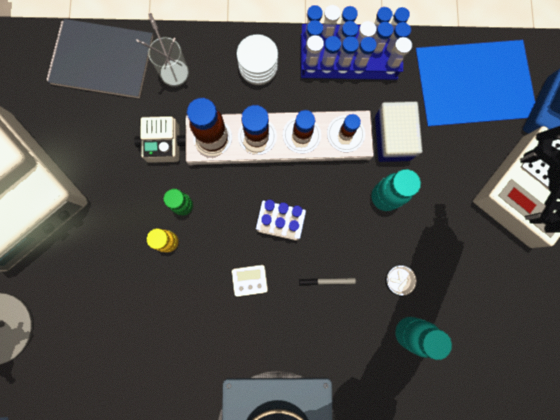

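View pics/e_scene.png

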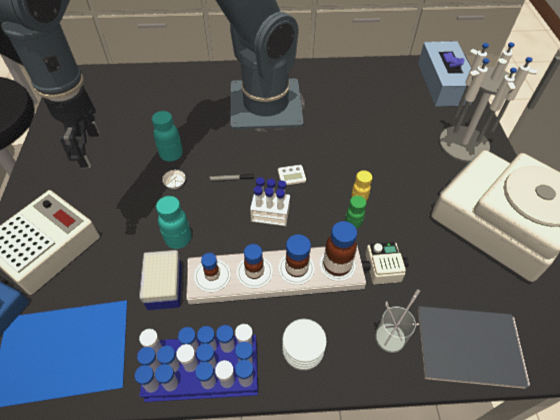

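All four stand upright and centred on their discs (scene pixels 340,250 to 210,268, descending in size away from the control unit). The rack is untouched at (270,200) and the gripper is clear.

```bash
python3 -c "from station import sign_off; print(sign_off())"
```

```text
the job is handed in; nothing more can be done
None
```

The four amber bottles stand on the stirrer in order of size, with the 250 ml next to the control unit and the 25 ml at the far end. By the camera measurements each is within about 3 mm of its disc's centre. The sample rack was left alone, and the job was handed in at about 38 s of the 109 s allowed; the sign-off returned no verdict.

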